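Slide the blank cover into the box recess of a practice wall panel

TASK

Close the open square box in the practice wall panel with the square blank cover: slide the cover along the panel, without picking it up off the panel, until it drops into the recess and lies flat in it. Leave the round cover where it is.

Things in the scene. Friction and masses are not known exactly. Their poses are not given: they have to be found in the camera images.
- panel: Grey panel fixed flat on the bench, 300 (its x) x 460 (its y) x 30 mm. Origin: centre of its underside, z up; flat deck 30 mm above it. Square recess in the middle, a cover on either side of it along y. White conduit fixed along the far edge (132 mm out in +x, clips 24 mm above the deck). Loose coupler (22 mm tall) and ring nut on the deck, 97 mm out in +x, 25 to 40 mm either side of the middle.
- recess (a point): Centre of the square recess at the height of its ledge, on which the cover comes to rest: 8 mm below the deck. Recess 110 x 110 mm, sides along the panel's x and y (10 mm play all round for the square cover); inside the ledge is a 60 x 60 mm hole that the cover bridges. Axes as the panel's.
- square_cover: White square plate, 90 x 90 x 8 mm, 0.1 to 0.2 kg, with a finger rib on its middle: 50 mm long (cover's x), 14 mm wide (cover's y), top 38 mm above the underside. Origin: centre of the underside, z up. Starts flat on the deck, on the +y or the -y side of the recess, axes up to 15 degrees off the panel's. Seated, its plate is level with the deck.
- round_cover: White plastic round cover, 90 mm across and 8 mm thick, with the same rib (50 x 14 mm, top 38 mm above the underside). Origin: centre of the underside. It lies on the deck on the other side of the recess and must stay where it is.
Things that resemble listed ones, but are neither listed nor needed, are in the scene too. What is shaped like the square_cover but green is not meant.

How it is judged:
At the end, for the whole second after the job is handed in: The square cover lies flat at rest in the recess: its centre within 17 mm of the recess centre, its underside less than 3 mm above the ledge, tilted less than about 3.4 degrees; the round cover is within 20 mm of where it started (horizontal distance between square_cover and recess below 0.017 m and z of square_cover in the frame of recess below 0.003 m and angle between square_cover's own z axis and vertical below 0.06 rad and linear speed of square_cover below 0.02 m/s and distance of round_cover from where it was at the start of the episode below 0.02 m); the robot touches nothing.
It fails at once if the square cover is picked up (its underside more than 15 mm above the deck) (z of square_cover in the frame of recess above 0.023 m).
It fails at once if the round cover is moved more than 20 mm (distance of round_cover from where it was at the start of the episode above 0.02 m).
It also fails if it takes over 32 s, if anything falls off the work surface, if the arm or the gripper's body presses on something with over 40 N, if the wrist force passes 120 N, or if a joint passes its speed limit or range.

ROBOT

A 7-joint arm with a two-finger parallel gripper is mounted at the origin on the work surface. World frame = base frame: x ahead of the robot, y to its left, z up, the work surface at z = 0. Lengths are in m, angles in rad, forces in N, time in s.
With the tool pointing down it reaches from about 0.425 to 0.875 m from the base axis. Payload 8.4 kg.
Tool frame: the origin (TCP) lies on the front face of the gripper's body, between the roots of the fingers; the fingertips stand 73 mm ahead of it and the grasp point (between the pads) lies 54 mm ahead of it; z points along the fingers, x is the direction in which the jaws open and shut, and the axes are right-handed (so a half turn about z gives the same grasp; the last joint's range is limited). The gripper opens to 85 mm and grips with 20 to 120 N. Pads are 22 mm wide; open, the fingers measure 114 mm over their backs; the gripper's body (76 mm by 85 mm) begins 54 mm behind the grasp point. The pads swing forward as they close: fully open they stand 13 mm farther back than shut.
Start: joints at [-1.268, 0.333, 0.04, 1.465, -0.013, 1.343, -0.059], TCP at [0.254, 0.598, 0.304] pointing down, gripper open.
Joint ranges: [-2.58, 2.58], [-0.38, 2.09], [-1.3, 1.39], [0.25, 2.4], [-1.5, 4.64], [0.08, 2.09], [-2.65, 2.65]. Speed limits (rad/s): [2.22, 2.22, 2.79, 2.79, 3.14, 3.14, 3.14].

INTERFACE

Orientations are given as a unit quaternion [w, x, y, z].
In Python, from station import readout, viewer, job gives the robot as it stands.
- The arm moves only by the shell command python3 -m handwheel 'ROWS' [FORCE]. ROWS is JSON, a list of rows, each an object with "xyz": the shift along the tool's x, y, z in mm, a list of three; "roll": the turn about the tool's z in degrees; "jaw": the closure in counts, from 0 (fully open) to 255 (shut). A call has 1 to 8 rows; each row is the pose to reach, as a shift and turn from the pose commanded when the call began, along the tool's axes at that moment; what a row does not reach only later rows make up. A row lasts 1/10 s, in which the tool goes at most 50 mm and 8.59 degrees, less where a joint would pass 70% of its speed; a pose out of reach is approached as far as the arm can. A call with a gripper value outside its range is refused whole. The fingers move at their own pace and stop on an object; FORCE is the grip in N (left out, the last holds). Time passes only in rows, so rows that repeat a pose let the fingers close. It gives the time, the measured TCP pose, the force and the opening at its end, in the units of the state.
- readout.observe(): the state, without advancing time (a new reading comes with each control period).
- viewer.grab_frame(name): name is "side" or "top" or "wrist"; returns a dict with "pixels" (420x560x3 uint8, red, green, blue), "camera_matrix" (3x3 intrinsics, pixels), "R" (3x3) and "t" (3): a world point X has camera coordinates R X + t. Camera axes: x right, y down, z forward; pixel columns grow to the right and rows downward; lengths in m; the calibration is good to about 2 mm. The wrist camera is an equidistant fisheye: a pixel r from the principal point sees the ray r / f radians off the axis. A picture is of the moment at which its call begins. There is no depth.
- job.job_done(): hands the job in, once; it reports no verdict.
Trained networks look in a picture, given as the dict that the camera call returned (one of the last four; its "shot" number tells which), for a name from the list of things; names that differ only in an ending like _2 or _b are one class to them, and where a whole thing is asked for, a point or a joint stands for the part that bears it (a point fixed in the world has none). Each returns a list of dicts, best first, with "score" (0 to 1); they miss things now and then, are a little off and sometimes report something else, mostly with a low value. They report only what shows in the picture. A call takes as long as a camera call. They do not tell look-alikes from the thing itself.
- viewer.boxes_of(picture, thing): "centre" ([column, row] in pixels, amid what is visible of it).
- viewer.cut_out(picture, thing): "pixels" (420x560 bool, what is visible of it) and "centre" ([column, row] in pixels, amid what is visible of it).
- viewer.place_of(picture, thing): "centre" ([column, row] in pixels: a listed point, or the origin of a listed thing).
The state is a dict: "clock": time; "qpos": joint angles; "qvel": joint speeds; "joint_torque": joint torques, N m; "position": TCP position; "eef_rot": TCP orientation; "wrist_force": force on the tool from outside, world axes, zero at the start; "moment": the same for the moment, N m; "grip_width": finger opening in m.
Only numpy, scipy, OpenCV 4.12 (cv2) and the standard library are available. Lean on these libraries where they do the work, as an engineer would, in place of code of your own. Each camera call takes 0.05 s, during which the arm holds its last target. There are 200 camera calls.

## Working session

There is one attempt and no reset: what is moved stays moved. The work goes in short steps, Python scripts to look and compute and a shell command to move; the robot and the scene stay as the last step left them, time stands still between calls to the robot, and variables do not carry over. Pictures are saved under pics/ and viewed, about 8 in all and at most 12, crops included, and the job is handed in when it is done.

```bash
mkdir -p pics; cat > h.py <<'E'
import numpy as np, cv2
from station import readout, viewer, job
def ray(f,uv):
    K=f["camera_matrix"];R=np.array(f["R"]);t=np.array(f["t"]);
    d=np.linalg.inv(K)@np.array([uv[0],uv[1],1.0]); return -R.T@t, R.T@d
def at(f,uv,z):
    o,d=ray(f,uv); return o+d*(z-o[2])/d[2]
def proj(f,X):
    p=np.array(f["camera_matrix"])@(np.array(f["R"])@np.array(X)+np.array(f["t"])); return p[:2]/p[2]
E
python3 - <<'E'
from h import *
np.set_printoptions(precision=4,suppress=True)
for n in("top","side"):
    f=viewer.grab_frame(n); cv2.imwrite(f"pics/{n}0.png",f["pixels"][:,:,::-1])
    for k,z in(("panel",0),("recess",.022),("square_cover",.03),("round_cover",.03)):
        for d in viewer.place_of(f,k)[:3]: print(n,k,np.array(d["centre"]),round(d["score"],2),at(f,d["centre"],z))
print(readout.observe())
E
```

```text
top panel [212.2 298.1] 0.74 [0.5002 0.0774 0.    ]
top recess [208.7 296.4] 0.86 [0.5062 0.0794 0.022 ]
top square_cover [295.2 294.5] 0.93 [ 0.5079 -0.0597  0.03  ]
top square_cover [419.8 235.6] 0.8 [ 0.5982 -0.2616  0.03  ]
top square_cover [232.2 129.7] 0.62 [0.7755 0.0379 0.03  ]
top round_cover [127.5 292.7] 0.75 [0.5153 0.2073 0.03  ]
side panel [314.1 314.4] 0.9 [0.5033 0.0766 0.    ]
side recess [318.6 305.7] 0.62 [0.4989 0.0752 0.022 ]
side square_cover [347.4 178.9] 0.81 [ 0.5774 -0.2263  0.03  ]
side square_cover [354.2 241.3] 0.78 [ 0.5009 -0.0653  0.03  ]
side square_cover [175.9 233. ] 0.55 [0.7634 0.0689 0.03  ]
side round_cover [258.8 378.7] 0.64 [0.5136 0.2114 0.03  ]
{'clock': 0.5, 'qpos': array([-1.2682,  0.3333,  0.0399,  1.4654, -0.0134,  1.3433, -0.0585]), 'qvel': array([-0.0007,  0.0007, -0.0002, -0.0005, -0.0008, -0.0002,  0.0016]), 'joint_torque': array([ -0.0013, -65.775 ,   1.3613, -40.5509,   0.0165,   0.0037,
        -0.    ]), 'position': array([0.2542, 0.5982, 0.3039]), 'eef_rot': array([ 0.    ,  0.834 ,  0.5517, -0.0001]), 'wrist_force': array([-0.0536, -0.858 ,  0.6342]), 'moment': array([-0.0199,  0.0079,  0.0017]), 'grip_width': 0.08567784172499415}
```

View pics/top0.png

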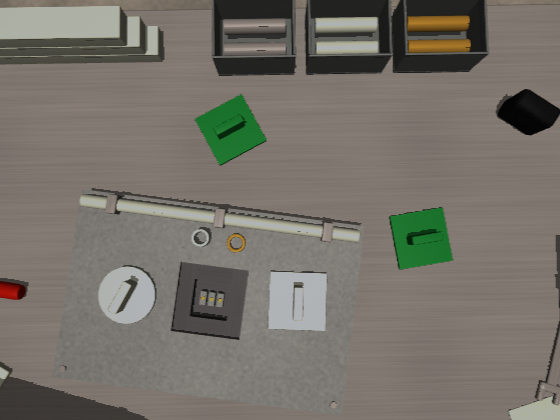

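View pics/side0.png

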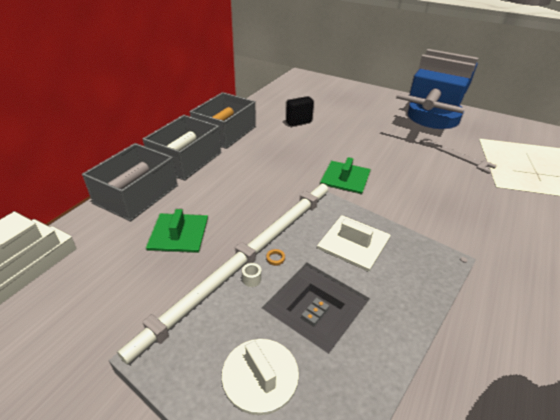

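The top view shows the white square cover at about (298,300) on the −y side, with its rib running up the image. The recess is at (210,300) and the round cover at (127,295). The green plates are decoys. The side view agrees. Next I fit the exact poses.

```bash
cat >> h.py <<'E'
def rect(f,mask,z):
    cs,_=cv2.findContours(mask.astype(np.uint8),cv2.RETR_EXTERNAL,cv2.CHAIN_APPROX_NONE)
    c=max(cs,key=cv2.contourArea)[:,0,:]
    P=np.array([at(f,p,z)[:2] for p in c],np.float32)*1000
    (x,y),s,a=cv2.minAreaRect(P); return (round(x,1),round(y,1)),np.round(s,1),round((a+45)%90-45,1)
def measure(pr=True):
    f=viewer.grab_frame("top"); im=f["pixels"].astype(int); V,U=np.mgrid[:420,:560]
    white=(im.min(2)>150)&(im.max(2)-im.min(2)<60)
    w=white&(abs(U-298)<45)&(abs(V-300)<42)
    dark=(im.max(2)<75)&(abs(U-210)<48)&(abs(V-300)<48)
    dark=cv2.morphologyEx(dark.astype(np.uint8),cv2.MORPH_CLOSE,np.ones((5,5)))
    return f,w,dark
E
python3 - <<'E'
from h import *
f,w,dark=measure()
print("cover",rect(f,w,.038),"recess",rect(f,dark,.030))
for d in viewer.cut_out(f,"square_cover"):
    print(d["score"],d["centre"],rect(f,d["pixels"],.038))
for d in viewer.cut_out(f,"panel")[:1]: print("panel",rect(f,d["pixels"],.03))
# brighter rib
R=f["pixels"][265:335,262:332,::-1]; R2=cv2.resize(f["pixels"][255:345,160:340,::-1],None,fx=4,fy=4); cv2.imwrite("pics/crop1.png",R2)
E
```

```text
cover ((499.3, -62.2), array([89.9, 88.9]), -3.0) recess ((500.9, 77.6), array([107.6, 109. ]), -8.4)
0.81 [423.9, 236.0] ((594.2, -260.4), array([86.8, 90.7]), 8.5)
0.75 [297.9, 296.9] ((499.8, -62.7), array([89.9, 91.7]), -1.3)
0.68 [230.6, 128.2] ((774.2, 39.2), array([86.8, 86.3]), 27.5)
panel ((502.5, 76.3), array([462.2, 305.1]), -8.5)
```

View pics/crop1.png

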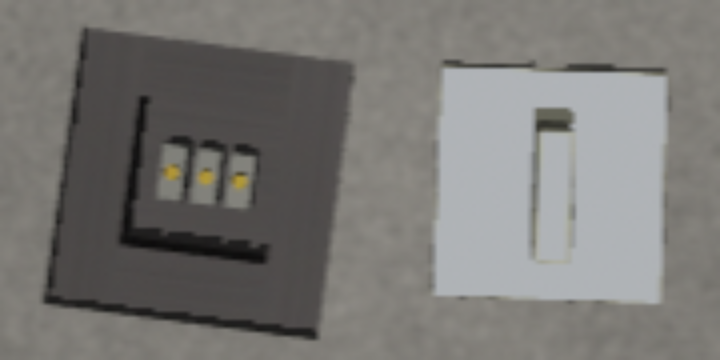

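The cover is at about (499.5, −62.5) mm, yaw −2°. The recess is at (501, 77.5) mm, yaw −8.4°. I move towards the cover in two legs.

```bash
python3 -m handwheel '[{"xyz":[-30,38,0],"roll":-3,"jaw":0},{"xyz":[-60,77,0],"roll":-6,"jaw":0},{"xyz":[-90,115,0],"roll":-9,"jaw":0},{"xyz":[-120,154,5],"roll":-12,"jaw":0},{"xyz":[-150,192,10],"roll":-15,"jaw":0},{"xyz":[-180,231,20],"roll":-18,"jaw":0},{"xyz":[-209,269,30],"roll":-21,"jaw":0},{"xyz":[-209,269,30],"roll":-21,"jaw":0}]'
python3 - <<'E'
from h import *
from scipy.spatial.transform import Rotation as Ro
def go():
    s=readout.observe(); q=s["eef_rot"]; R=Ro.from_quat([*q[1:],q[0]]).as_matrix()
    print(s["clock"],s["position"],np.degrees(np.arctan2(R[1,0],R[0,0])), R.T@(np.array([.4995,-.0625,.16])-s["position"])*1000)
go()
E
```

```text
clock: 1.45
position: [0.4233, 0.2938, 0.2731]
eef_rot: [0.001, 0.722, 0.692, -0.001]
wrist_force: [-0.2, -0.3, 0.4]
grip_width: 0.0856
1.45 [0.42327572 0.2937978  0.27313667] 87.52888654380627 [-352.38469056   91.48124899  114.08058796]
```

```bash
python3 -m handwheel '[{"xyz":[-47,12,0],"roll":0,"jaw":0},{"xyz":[-94,24,10],"roll":0,"jaw":0},{"xyz":[-141,37,25],"roll":0,"jaw":0},{"xyz":[-188,49,40],"roll":0,"jaw":0},{"xyz":[-235,61,60],"roll":0,"jaw":0},{"xyz":[-282,73,75],"roll":0,"jaw":0},{"xyz":[-325,84,85],"roll":0,"jaw":0},{"xyz":[-352,91,90],"roll":0,"jaw":0}]'
cat >> h.py <<'E'
from scipy.spatial.transform import Rotation as Ro
def go(x,y,z):
    s=readout.observe(); q=s["eef_rot"]; R=Ro.from_quat([*q[1:],q[0]]).as_matrix()
    print(s["clock"],s["position"],s["wrist_force"],"yaw",np.degrees(np.arctan2(R[1,0],R[0,0])),"go",np.round(R.T@(np.array([x,y,z])-s["position"])*1000,1))
E
python3 - <<'E'
from h import *
go(.4995,-.0625,.116)
f=viewer.grab_frame("wrist"); cv2.imwrite("pics/w1.png",f["pixels"][:,:,::-1])
go(.4995,-.0625,.116)
E
```

```text
clock: 2.25
position: [0.4983, -0.0581, 0.1834]
eef_rot: [0.0, 0.721, 0.693, -0.0]
wrist_force: [0.5, 0.1, 0.4]
grip_width: 0.0856
2.25 [ 0.49834317 -0.05809984  0.18335792] [0.54645674 0.06487318 0.38363534] yaw 87.77125521589791 go [-4.3  1.3 67.4]
2.3 [ 0.49864984 -0.06153573  0.18315915] [-1.34920746 -4.00983618  0.44076198] yaw 87.58703366974215 go [-0.7  0.9 67.2]
```

View pics/w1.png

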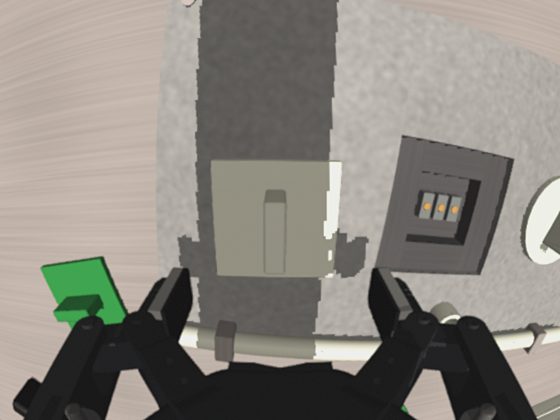

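The wrist view shows the rib at (275,232), centred between the fingers (177 to 385) and aligned with them. I descend and grip gently.

```bash
python3 -m handwheel '[{"xyz":[0,1,25],"roll":0,"jaw":0},{"xyz":[0,1,45],"roll":0,"jaw":60},{"xyz":[0,1,58],"roll":0,"jaw":100},{"xyz":[0,1,66],"roll":0,"jaw":130},{"xyz":[0,1,66],"roll":0,"jaw":150},{"xyz":[0,1,66],"roll":0,"jaw":180},{"xyz":[0,1,66],"roll":0,"jaw":200},{"xyz":[0,1,66],"roll":0,"jaw":255}]' 20
python3 -m handwheel '[{"xyz":[0,0,0],"roll":0,"jaw":255},{"xyz":[0,0,0],"roll":0,"jaw":255},{"xyz":[0,0,0],"roll":0,"jaw":255},{"xyz":[0,0,0],"roll":0,"jaw":255}]'
python3 - <<'E'
from h import *
go(.4995+.0013,-.0625+.140,.117)
f=viewer.grab_frame("wrist"); cv2.imwrite("pics/w2.png",f["pixels"][:,:,::-1])
E
```

```text
clock: 3.1
position: [0.5002, -0.0545, 0.1188]
eef_rot: [0.001, 0.72, 0.694, 0.001]
wrist_force: [-1.0, -1.5, 4.9]
grip_width: 0.0134
clock: 3.5
position: [0.5002, -0.0545, 0.1188]
eef_rot: [0.0, 0.72, 0.694, 0.001]
wrist_force: [-1.4, -1.1, 7.1]
grip_width: 0.0134
3.5 [ 0.50017537 -0.05450629  0.11883753] [-1.3675483  -1.07397307  7.08803381] yaw 87.9703852586846 go [131.9  -4.1   1.9]
```

View pics/w2.png

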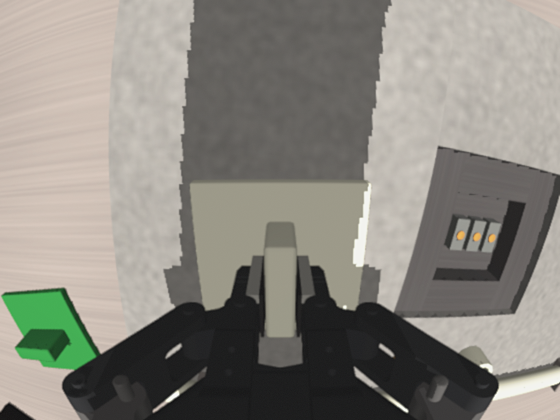

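The rib is gripped and the cover is flat, but the TCP's y reads about 8 mm off what I expected. I check this in the top view before sliding.

```bash
python3 - <<'E'
from h import *
f,w,dark=measure(); print("recess",rect(f,dark,.03))
for d in viewer.place_of(f,"square_cover"): print(d["score"],at(f,d["centre"],.03))
go(.501,.0775,.117)
cv2.imwrite("pics/t2.png",cv2.resize(f["pixels"][240:360,150:350,::-1],None,fx=4,fy=4))
E
```

```text
recess ((491.8, 62.9), array([149.7, 107.6]), -14.4)
0.89 [ 0.50639811 -0.05502032  0.03      ]
0.73 [0.7777777  0.04369332 0.03      ]
0.58 [ 0.59750483 -0.26530765  0.03      ]
3.65 [ 0.50019238 -0.05450572  0.1188413 ] [-1.83033122 -1.30871253  6.86879931] yaw 87.97154047806787 go [132.   -3.9   1.9]
```

View pics/t2.png

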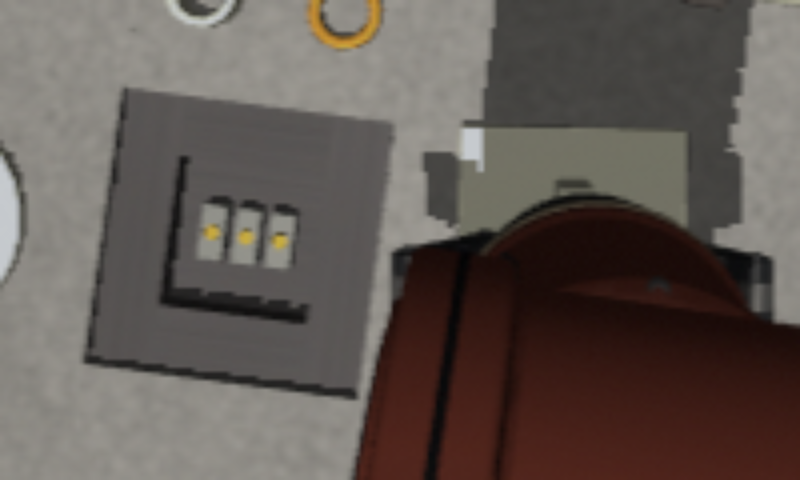

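The plate edge also moved about 5 px (8 mm) towards the recess, so the cover simply followed the gripper. I slide part of the way and check.

```bash
python3 -m handwheel '[{"xyz":[10,0,0],"roll":0.5,"jaw":255},{"xyz":[25,-1,0],"roll":1,"jaw":255},{"xyz":[40,-1,0],"roll":2,"jaw":255},{"xyz":[55,-2,0],"roll":3,"jaw":255},{"xyz":[70,-2,0],"roll":4,"jaw":255},{"xyz":[80,-2,0],"roll":5,"jaw":255},{"xyz":[90,-2,0],"roll":6,"jaw":255},{"xyz":[90,-2,0],"roll":6.4,"jaw":255}]'
python3 - <<'E'
from h import *
go(.5017,.0775,.119)
E
```

```text
clock: 4.45
position: [0.5015, 0.0369, 0.1188]
eef_rot: [0.0, 0.757, 0.654, 0.001]
wrist_force: [-0.1, 2.2, 4.1]
grip_width: 0.0136
4.45 [0.50148993 0.03694752 0.118824  ] [-0.05132671  2.17213755  4.14917262] yaw 81.62920941567633 go [40.2 -5.7 -0.1]
```

```bash
python3 -m handwheel '[{"xyz":[10,-1,0],"roll":0,"jaw":255},{"xyz":[20,-3,0],"roll":0,"jaw":255},{"xyz":[30,-4,0],"roll":0,"jaw":255},{"xyz":[37,-5,0],"roll":0,"jaw":255},{"xyz":[40,-6,0],"roll":0,"jaw":255},{"xyz":[40,-6,0],"roll":0,"jaw":255},{"xyz":[40,-6,0],"roll":0,"jaw":255}]'
python3 - <<'E'
from h import *
f=viewer.grab_frame("top"); go(.5017,.0775,.119)
a=f["pixels"][235:355,100:300,::-1]
w=viewer.grab_frame("side")["pixels"][215:395,200:430,::-1]
cv2.imwrite("pics/t3.png",np.hstack([cv2.resize(a,(400,240)),cv2.resize(w,(400,240))]).copy())
E
```

```text
clock: 5.15
position: [0.5004, 0.0759, 0.1177]
eef_rot: [-0.0, 0.757, 0.653, -0.0]
wrist_force: [-0.3, -0.8, -2.2]
grip_width: 0.0137
5.2 [0.5004521  0.0757229  0.11776415] [ 0.21744408  0.1534818  -1.41001526] yaw 81.55221683203625 go [ 1.9  1.  -1.2]
```

View pics/t3.png

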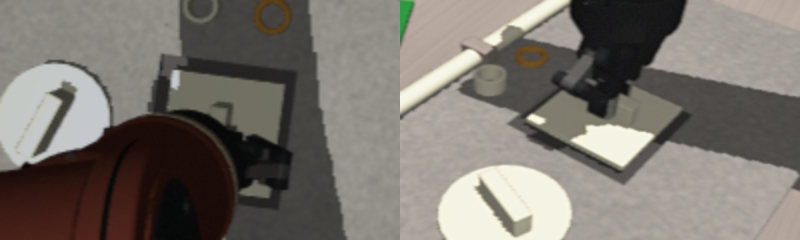

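The cover is aligned over the recess with clearance all round. I lower it 6 mm in the grip, open, and retreat.

```bash
python3 -m handwheel '[{"xyz":[1,1,3],"roll":0,"jaw":255},{"xyz":[1,1,6],"roll":0,"jaw":255},{"xyz":[1,1,6],"roll":0,"jaw":255},{"xyz":[1,1,6],"roll":0,"jaw":200},{"xyz":[1,1,6],"roll":0,"jaw":150},{"xyz":[1,1,6],"roll":0,"jaw":80},{"xyz":[1,1,6],"roll":0,"jaw":40},{"xyz":[1,1,6],"roll":0,"jaw":40}]'
python3 -m handwheel '[{"xyz":[0,0,-10],"roll":0,"jaw":0},{"xyz":[0,0,-30],"roll":0,"jaw":0},{"xyz":[0,0,-60],"roll":0,"jaw":0},{"xyz":[0,0,-100],"roll":0,"jaw":0},{"xyz":[0,0,-140],"roll":0,"jaw":0},{"xyz":[40,0,-140],"roll":0,"jaw":0},{"xyz":[85,0,-140],"roll":0,"jaw":0},{"xyz":[130,0,-140],"roll":0,"jaw":0}]'
python3 -m handwheel '[{"xyz":[45,0,0],"roll":0,"jaw":0},{"xyz":[90,0,0],"roll":0,"jaw":0},{"xyz":[130,0,0],"roll":0,"jaw":0},{"xyz":[160,0,0],"roll":0,"jaw":0},{"xyz":[160,0,0],"roll":0,"jaw":0}]'
python3 - <<'E'
from h import *
f=viewer.grab_frame("top")
for k,z in(("square_cover",.022),("round_cover",.03)):
    for d in viewer.place_of(f,k): print(k,d["score"],at(f,d["centre"],z))
im=f["pixels"].astype(int); V,U=np.mgrid[:420,:560]
w=(im.min(2)>120)&(abs(U-210)<48)&(abs(V-300)<42); print(rect(f,w,.03))
a=f["pixels"][235:355,90:290,::-1]
w=viewer.grab_frame("side")["pixels"][215:395,200:440,::-1]
cv2.imwrite("pics/t4.png",np.vstack([cv2.resize(a,(480,288)),cv2.resize(w,(480,312))]).copy())
E
```

```text
clock: 6.05
position: [0.5018, 0.0769, 0.112]
eef_rot: [0.0, 0.757, 0.653, 0.0]
wrist_force: [-1.0, 0.5, -0.0]
grip_width: 0.0715
clock: 6.85
position: [0.5211, 0.2068, 0.2535]
eef_rot: [0.0, 0.758, 0.653, 0.001]
wrist_force: [0.2, -0.0, 0.8]
grip_width: 0.0855
clock: 7.35
position: [0.5428, 0.3691, 0.2518]
eef_rot: [-0.001, 0.755, 0.656, 0.0]
wrist_force: [-0.4, 0.1, -0.3]
grip_width: 0.0853
square_cover 0.85 [0.50522625 0.07171777 0.022     ]
square_cover 0.84 [0.77284645 0.03992851 0.022     ]
square_cover 0.79 [ 0.59691084 -0.26384298  0.022     ]
round_cover 0.8 [0.51263863 0.20757627 0.03      ]
((501.3, 76.0), array([90., 89.]), -8.5)
```

View pics/t4.png

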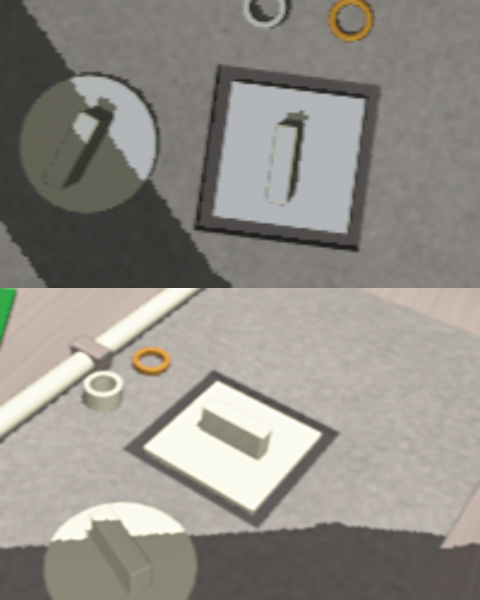

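Both views show the cover flat and centred in the recess with an even dark margin, and the round cover has not moved. I hand in.

```bash
python3 -c "
from station import job
print(job.job_done())"
```

```text
the job is handed in; nothing more can be done
None
```

The square cover now lies in the recess, and I handed the job in at about 7.5 s on the robot's clock. I gripped its rib at 20 N, slid it about 132 mm along the panel and turned it 6.4° to match the recess. I then lowered it 6 mm in the grip, let go and moved the arm clear.

**Last checks:**
- **Square cover:** my fit puts its centre at (501.3, 76.0) mm against the recess at (500.9, 77.6) mm, so about 2 mm off. Its yaw is −8.5°, against −8.4° for the recess. Both camera views show it flat with an even margin. There is no direct height reading: the fitted size of 90 × 89 mm, taken at deck level, agrees with it being seated.
- **Round cover:** it was found within about 3 mm of its starting place, which is within the network's scatter.
- **Robot:** clear of everything, with wrist force about 0 N.

**Disagreements:**
- When the jaws closed, the tool and cover shifted about 8 mm towards the recess. I found no cause; I confirmed the shift in the top view and allowed for it in the slide.
- The network's final position for the square cover was about 7 mm from the recess centre, against 2 mm from my outline fit. Both are inside the 17 mm limit.

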